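Sort out the mixed-up tungsten tubes in the welding bay's rack

ROBOT

A 7-joint arm with a two-finger parallel gripper is mounted at the origin on the work surface. World frame = base frame: x ahead of the robot, y to its left, z up, the work surface at z = 0. Lengths are in m, angles in rad, forces in N, time in s.
With the tool pointing down it reaches from about 0.425 to 0.925 m from the base axis. Payload 6.8 kg.
Tool frame: the origin (TCP) lies between the finger pads; the fingertips stand r.tip_extent ahead of it and the grasp point (between the pads) lies 5 mm behind it (r.tip_extent is the distance from the TCP to the fingertips, in m); y points along the fingers, x is the direction in which the jaws open and shut, and the axes are right-handed (so a half turn about y gives the same grasp; the last joint's range is limited). The gripper opens to 85 mm and grips with 20 to 120 N. Pads are 22 mm wide; open, the fingers measure 114 mm over their backs; the gripper's body (76 mm by 85 mm) begins 54 mm behind the grasp point. The pads swing forward as they close: fully open they stand 13 mm farther back than shut.
Start: joints at [-1.357, 0.477, 0.022, 1.555, -0.011, 1.109, -0.083], TCP at [0.213, 0.64, 0.245] pointing down, gripper open.
Joint ranges: [-2.96, 2.96], [-0.34, 2.1], [-1.41, 1.46], [0.24, 2.44], [-1.37, 4.51], [0.17, 1.92], [-2.96, 2.96]. Speed limits (rad/s): [2.39, 2.39, 3.14, 3.14, 3.14, 3.14, 3.14].

INTERFACE

Orientations are given as a rotation vector (axis times angle).
In Python, from bench import r gives the robot as it stands.
- The arm moves only by the tool send_rows, never from a script. Its argument "plan" is a list of rows, each a list of 5 numbers: the shift along the tool's x, y, z in cm, then the turn about the tool's y in degrees, then the opening, from 0 (shut) to 1 (fully open). In form: [[dx, dy, dz, spin, grip], ...]. A call has 1 to 12 rows; each row shifts and turns the commanded pose from where the row before left it, along the tool's axes as they then stand; what a row does not reach is not made up. A row lasts 1/8 s, in which the tool goes at most 62.5 mm and 10.7 degrees, less where a joint would pass 70% of its speed; a pose out of reach is approached as far as the arm can. A call is refused whole if a number of a shift passes 6.25 or a number of a turn 10.7, either way. A call with a gripper value outside its range is refused whole. The fingers move at their own pace and stop on an object; "force" is the grip in N (left out, the last holds). Time passes only in rows, so rows that do not move let the fingers close. It gives the time, the measured TCP pose, the force and the opening at its end, in the units of the state.
- r.get_obs(): the state, without advancing time (a new reading comes with each control period).
- r.grab_frame(name): name is "scene" or "top"; returns a dict with "image" (480x640x3 uint8, red, green, blue), "camera_matrix" (3x3 intrinsics, pixels), "cam_to_world" (4x4, takes a point from camera to world coordinates). Camera axes: x right, y down, z forward; pixel columns grow to the right and rows downward; lengths in m; the calibration is good to about 2 mm. A picture is of the moment at which its call begins. There is no depth.
- r.hand_in(): hands the job in, once; it reports no verdict.
Trained networks look in the newest picture that a camera, given by its name, has taken for a name from the list of things; names that differ only in an ending like _2 or _b are one class to them, and where a whole thing is asked for, a point or a joint stands for the part that bears it (a point fixed in the world has none). Each returns a list of dicts, best first, with "p" (0 to 1); they miss things now and then, are a little off and sometimes report something else, mostly with a low value. They report only what shows in the picture. A call takes as long as a camera call. They do not tell look-alikes from the thing itself.
- r.recognise(camera, target): "rect" ([left, top, right, bottom] in pixels, round what is visible of it).
The state is a dict: "clock": time; "joints": joint angles; "qvel": joint speeds; "tau": joint torques, N m; "tcp_pos": TCP position; "orientation": TCP orientation; "contact_force": force on the tool from outside, world axes, zero at the start; "moment": the same for the moment, N m; "grip_width": finger opening in m.
Only numpy, scipy, OpenCV 4.12 (cv2) and the standard library are available. Lean on these libraries where they do the work, as an engineer would, in place of code of your own. Each camera call takes 0.05 s, during which the arm holds its last target.

TASK

The tungsten electrode tubes have been put back in the wrong pots of the rack: put every tube into the pot of its own colour, standing on the pot's floor and let go. Make room by parking a tube in the empty bare steel pot, stood in it and let go, as often as you need to. Keep the tubes upright, set each down rather than dropping it (the electrodes chip), and do not knock over the spray can.

Things in the scene. Friction and masses are not known exactly. Their poses are not given: they have to be found in the camera images.
- red_tube: red tube of tungsten electrodes: closed clear plastic tube, 30 mm diameter, with a ribbed screw cap (32 mm diameter, the top 24 mm of the tube) and a bottom plug, both red; 95 mm tall overall, 60 to 120 g. Stands upright in one of the pots at the start, its top about 55 mm above the pot's rim. Origin: centre of its underside; z up along the tube.
- yellow_tube: yellow tube of tungsten electrodes: closed clear plastic tube, 30 mm diameter, with a ribbed screw cap (32 mm diameter, the top 24 mm of the tube) and a bottom plug, both yellow; 95 mm tall overall, 60 to 120 g. Stands upright in one of the pots at the start, its top about 55 mm above the pot's rim. Origin: centre of its underside; z up along the tube.
- blue_tube: blue tube of tungsten electrodes: closed clear plastic tube, 30 mm diameter, with a ribbed screw cap (32 mm diameter, the top 24 mm of the tube) and a bottom plug, both blue; 95 mm tall overall, 60 to 120 g. Stands upright in one of the pots at the start, its top about 55 mm above the pot's rim. Origin: centre of its underside; z up along the tube.
- green_tube: green tube of tungsten electrodes: closed clear plastic tube, 30 mm diameter, with a ribbed screw cap (32 mm diameter, the top 24 mm of the tube) and a bottom plug, both green; 95 mm tall overall, 60 to 120 g. Stands upright in one of the pots at the start, its top about 55 mm above the pot's rim. Origin: centre of its underside; z up along the tube.
- red_pot: red pot: 40 mm length of steel pipe, 60 mm outside, 53 mm inside diameter, open end up on a 74 mm square foot; pipe and foot painted red. Fixed. Origin: centre of the foot's underside, 8 mm above the bench; z up; pot floor 5 mm, rim 40 mm above the origin.
- yellow_pot: yellow pot: 40 mm length of steel pipe, 60 mm outside, 53 mm inside diameter, open end up on a 74 mm square foot; pipe and foot painted yellow. Fixed. Origin: centre of the foot's underside, 8 mm above the bench; z up; pot floor 5 mm, rim 40 mm above the origin.
- blue_pot: blue pot: 40 mm length of steel pipe, 60 mm outside, 53 mm inside diameter, open end up on a 74 mm square foot; pipe and foot painted blue. Fixed. Origin: centre of the foot's underside, 8 mm above the bench; z up; pot floor 5 mm, rim 40 mm above the origin.
- green_pot: green pot: 40 mm length of steel pipe, 60 mm outside, 53 mm inside diameter, open end up on a 74 mm square foot; pipe and foot painted green. Fixed. Origin: centre of the foot's underside, 8 mm above the bench; z up; pot floor 5 mm, rim 40 mm above the origin.
- bare_pot: bare pot: 40 mm length of steel pipe, 60 mm outside, 53 mm inside diameter, open end up on a 74 mm square foot; unpainted, empty at the start. Fixed. Origin: centre of the foot's underside, 8 mm above the bench; z up; pot floor 5 mm, rim 40 mm above the origin. The five pots stand in a straight row, any order, 82 mm apart, on a 440 x 100 x 8 mm steel bar.
- spray_can: white spray can with an orange band and black cap, 53 mm diameter, 156 mm tall, standing loose on the bench beyond the left end of the rack, at least 100 mm from the nearest pot's centre. Not part of the job. Origin: centre of its underside; z up.
Not all that is in view belongs to the job. There is more than one size of the blue_tube; the job needs the smaller.

How it is judged:
By the outcome, as a careful person would: the job done as asked, in the order asked, and still so for the second after the job is handed in, with the robot touching nothing.
It also fails if it takes over 104 s, if anything falls off the work surface, if the arm or the gripper's body presses on something with over 40 N, if the wrist force passes 120 N, or if a joint passes its speed limit or range.

## Working session

There is one attempt and no reset: what is moved stays moved. The work goes in short steps, Python scripts to look and compute and a tool call to move; the robot and the scene stay as the last step left them, time stands still between calls to the robot, and variables do not carry over. Pictures are saved under pics/ and viewed, and the job is handed in when it is done.

Besides the shell and the picture viewer there is one more tool, called after "Emit:" as name([rows], argument=value, ...), one row to a line, values as JSON. send_rows: Moves the arm, as the interface text tells. Its arguments: {"type":"object","properties":{"plan":{"type":"array","items":{"type":"array","items":{"type":"number"}}},"force":{"type":"number"}},"required":["plan"]}

```bash
ls; mkdir -p pics; python3 - <<'E'
from bench import r
import cv2
print(r.get_obs(), r.tip_extent)
for n in("scene","top"):
    f=r.grab_frame(n); cv2.imwrite(f"pics/{n}0.png",f["image"][:,:,::-1]); print(n,f["camera_matrix"],f["cam_to_world"])
    for t in ["red_tube","yellow_tube","blue_tube","green_tube","red_pot","yellow_pot","blue_pot","green_pot","bare_pot","spray_can"]:
        print(t,[(d["rect"],round(d["p"],2)) for d in r.recognise(n,t)])
E
```

```text
pics
{'clock': 0.0, 'joints': array([-1.3570937 ,  0.47780206,  0.02236681,  1.55649631, -0.01148092,
        1.1093024 , -0.08308546]), 'qvel': array([ 1.20244006e-05,  1.52217194e-03, -1.83324717e-04, -1.03138019e-03,
       -1.62444484e-03, -1.01772569e-03,  7.98450239e-04]), 'tau': array([-2.49026562e-04, -5.96451688e+01,  1.60731923e+00, -2.81199092e+01,
        1.23410838e-02,  9.42846760e-03, -2.69296879e-05]), 'tcp_pos': array([0.21333588, 0.63977819, 0.24430599]), 'orientation': array([-1.34568306, -0.96796852,  0.9703209 ]), 'contact_force': array([-0.1091187 ,  0.04488605, -0.82459941]), 'moment': array([-0.03737689,  0.03044342, -0.04151993]), 'grip_width': 0.08557944024058482} 0.014
scene [[503.20305423   0.         317.95879381]
 [  0.         503.20305423 239.89567135]
 [  0.           0.           1.        ]] [[ 0.66928567  0.56861474 -0.4782614   1.07078255]
 [ 0.7429668  -0.50562964  0.43856471 -0.35743222]
 [ 0.00755122 -0.64885741 -0.76087255  0.85624358]
 [ 0.          0.          0.          1.        ]]
red_tube [([330.5, 206.7, 349.8, 239.1], 0.76)]
yellow_tu
[... 735 characters left out ...]
4e-02  2.02806201e-02  9.13225138e-02]
 [ 1.87829330e-04 -2.29987829e-01 -9.73193487e-01  9.97069535e-01]
 [ 0.00000000e+00  0.00000000e+00  0.00000000e+00  1.00000000e+00]]
red_tube [([291.4, 239.9, 304.8, 266.8], 0.76)]
yellow_tube [([332.8, 253.4, 348.6, 272.9], 0.81)]
blue_tube [([372.5, 267.6, 388.2, 292.9], 0.67), ([265.7, 163.2, 293.0, 209.7], 0.58)]
green_tube [([449.4, 295.6, 477.5, 315.6], 0.67)]
red_pot [([350.9, 258.1, 400.4, 304.9], 0.76)]
yellow_pot [([433.0, 287.2, 472.8, 332.9], 0.64)]
blue_pot [([278.5, 235.3, 325.0, 280.5], 0.59)]
green_pot [([319.0, 246.8, 361.7, 292.4], 0.61)]
bare_pot [([394.0, 273.9, 434.4, 322.6], 0.62)]
spray_can [([215.1, 197.4, 256.0, 245.1], 0.98)]
```

View pics/scene0.png

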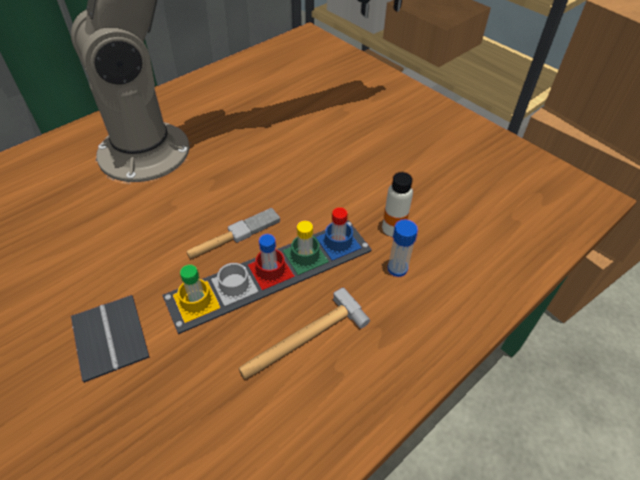

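View pics/top0.png

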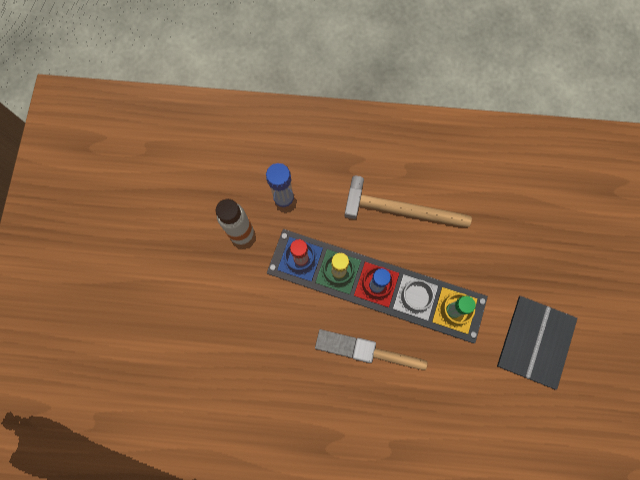

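The row, left to right, is blue pot with the red tube, green with yellow, red with blue, bare and empty, then yellow with green. The large blue tube at (280,185) in the top view is the decoy. Next I'll measure the caps and pots.

```bash
cat > h.py <<'E'
import numpy as np, cv2
from scipy.spatial.transform import Rotation as Ro
from bench import r
def proj(f,P):
    T=np.linalg.inv(f["cam_to_world"]); c=(T[:3,:3]@np.atleast_2d(P).T+T[:3,3:]).T
    q=(f["camera_matrix"]@c.T).T; return q[:,:2]/q[:,2:]
def ray(f,u,v,z):
    d=f["cam_to_world"][:3,:3]@np.linalg.inv(f["camera_matrix"])@[u,v,1]; o=f["cam_to_world"][:3,3]
    return o+d*(z-o[2])/d[2]
H={"red":[(0,6),(174,180)],"yellow":[(22,34)],"blue":[(105,125)],"green":[(55,85)]}
def cyl(z0,z1,rad,n=40):
    a=np.linspace(0,2*np.pi,n,endpoint=False); c=np.c_[rad*np.cos(a),rad*np.sin(a)]
    return np.r_[np.c_[c,0*a+z0],np.c_[c,0*a+z1]]
E
python3 - <<'E'
from h import *
from scipy.optimize import least_squares
o=r.get_obs(); print(Ro.from_rotvec(o["orientation"]).as_matrix().round(3))
F={n:r.grab_frame(n) for n in("scene","top")}
up={}
for n in F:
    cv2.imwrite(f"pics/{n}_zoom.png",cv2.resize(F[n]["image"][200:350,150:400] if n=="scene" else F[n]["image"][220:350,255:500],None,fx=3,fy=3,interpolation=cv2.INTER_CUBIC)[:,:,::-1])
# pots
names=["blue","green","red","bare","yellow"]
R={};
for n in F:
    for c in names:
        d=r.recognise(n,c+"_pot")
        if d: R[n,c]=d[0]
print({k:(v["rect"],v["p"]) for k,v in R.items()})
rim=cyl(.048,.048,.03)
foot=np.array([[sx*.037,sy*.037,.008] for sx in(-1,1) for sy in(-1,1)]+[[sx*.037,sy*.037,.012] for sx in(-1,1) for sy in(-1,1)])
def res(p,full=False):
    e=[];x,y,t=p
    M=np.array([[np.cos(t),-np.sin(t),0],[np.sin(t),np.cos(t),0],[0,0,1]])
    for (n,c),v in R.items():
        i=names.index(c)
        P=np.r_[rim,foot]@M.T+[x+np.cos(t)*.082*(i-2),y+np.sin(t)*.082*(i-2),0]
        q=proj(F[n],P); e.append(np.array([*q.min(0),*q.max(0)])-v["rect"])
    return e
s=least_squares(lambda p:np.concatenate(res(p)),[ .55,-.0,-1.7],loss="soft_l1")
print(s.x)
for k,e in zip(R,res(s.x)): print(k,e.round(1))
x,y,t=s.x
for i,c in enumerate(names): print(c,(x+np.cos(t)*.082*(i-2)).round(4),(y+np.sin(t)*.082*(i-2)).round(4))
E
```

```text
[[ 0.316 -0.    -0.949]
 [ 0.949 -0.     0.316]
 [-0.    -1.     0.   ]]
{('scene', 'blue'): ([315.8, 222.4, 361.2, 260.2], 0.6), ('scene', 'green'): ([280.6, 238.5, 329.4, 273.9], 0.56), ('scene', 'red'): ([245.3, 250.3, 292.8, 290.6], 0.88), ('scene', 'bare'): ([212.0, 263.4, 260.9, 305.6], 0.64), ('scene', 'yellow'): ([176.1, 280.4, 218.2, 320.2], 0.59), ('top', 'blue'): ([279.6, 235.3, 324.3, 281.9], 0.8), ('top', 'green'): ([319.6, 247.1, 362.5, 296.7], 0.71), ('top', 'red'): ([352.3, 261.8, 399.1, 308.6], 0.72), ('top', 'bare'): ([390.8, 275.3, 435.7, 322.5], 0.77), ('top', 'yellow'): ([435.1, 284.2, 477.4, 331.9], 0.62)}
[ 5.34522305e-01  4.51557520e-04 -1.81092496e+00]
('scene', 'blue') [-0.1 -2.   0.4  0.3]
('scene', 'green') [ 1.7 -4.9 -0.7  1.1]
('scene', 'red') [ 2.  -2.9  1.5 -0.4]
('scene', 'bare') [-1.4 -1.4 -2.7  0.5]
('scene', 'yellow') [-4.  -3.1  2.1  2.7]
('top', 'blue') [-1.5  0.9 -0.  -0.5]
('top', 'green') [-3.4  1.6 -0.3 -2.4]
('top', 'red') [ 2.3 -0.5  1.5 -1.2]
('top', 'bare') [ 2.6 -1.3  3.7 -1.8]
('top', 'yellow') [-2.4  2.8  1.4  2.3]
blue 0.5735 0.1597
green 0.554 0.0801
red 0.5345 0.0005
bare 0.515 -0.0792
yellow 0.4955 -0.1588
```

```bash
python3 - <<'E'
from h import *
from scipy.optimize import least_squares
F={n:r.grab_frame(n) for n in("scene","top")}
for c in H:
    out={}
    for n,f in F.items():
        ds=r.recognise(n,c+"_tube"); 
        if c=="blue": ds=[min(ds,key=lambda d:(d["rect"][3]-d["rect"][1]))]
        if not ds: print(c,n,"none"); continue
        rc=ds[0]["rect"]; l,t,rr,b=[int(v) for v in rc]; l-=4;t-=4;rr+=4
        hsv=cv2.cvtColor(f["image"],cv2.COLOR_RGB2HSV)
        m=np.zeros(hsv.shape[:2],np.uint8)
        for lo,hi in H[c]: m|=cv2.inRange(hsv,(lo,110,70),(hi,255,255))
        k=np.zeros_like(m); k[t:b,l:rr]=m[t:b,l:rr]
        nn,lab,st,ce=cv2.connectedComponentsWithStats(k)
        i=1+np.argmax(st[1:,4]); out[n]=(st[i],ce[i]); 
        # silhouette centroid of cap model
        def e(p):
            q=proj(f,cyl(.084,.108,.016)+[p[0],p[1],0]).astype(np.float32)
            M=cv2.moments(cv2.convexHull(q)); return [M["m10"]/M["m00"]-ce[i][0],M["m01"]/M["m00"]-ce[i][1]]
        s=least_squares(e,[.6,0]); 
        q=proj(f,cyl(.084,.108,.016)+[*s.x,0]); 
        print(c,n,s.x.round(4),"bbox",st[i],"model",q.min(0).round(1),(q.max(0)-q.min(0)).round(1))
E
```

```text
red scene [0.5736 0.1572] bbox [332 207  16  18 230] model [331.3 206.3] [15.9 19.2]
red top [0.574 0.161] bbox [290 239  18  20 269] model [289.6 238.6] [17.7 19.5]
yellow scene [0.555  0.0787] bbox [297 221  16  19 260] model [296.6 219.9] [16.  19.7]
yellow top [0.5552 0.0818] bbox [331 253  18  19 271] model [331.1 252.1] [17.4 19.4]
blue scene [ 5.324e-01 -2.000e-04] bbox [259 234  16  19 244] model [258.3 233.1] [17.1 20.2]
blue top [0.5327 0.003 ] bbox [372 269  19  18 247] model [371.8 267.7] [18.6 19.3]
green scene [ 0.4952 -0.1558] bbox [181 265  17  20 271] model [179.2 263.4] [19.7 21.4]
green top [ 0.4962 -0.1547] bbox [457 296  18  18 247] model [455.2 294.9] [21.1 19. ]
```

View pics/top_zoom.png

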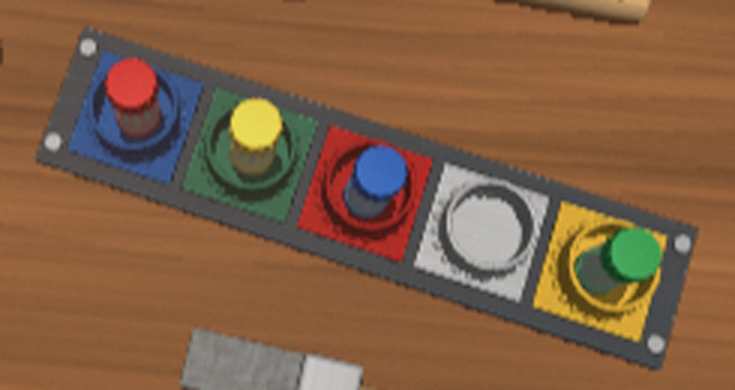

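```bash
python3 - <<'E'
from h import *
f=r.grab_frame("top"); g=lambda p,z: ray(f,255+(p[0]-1)/3,220+(p[1]-1)/3,z)[:2]
S=np.array([g(p,.010) for p in[(88,47),(53,142),(683,243),(656,343)]]); print(S.round(4),S.mean(0))
d=(S[2]+S[3]-S[0]-S[1])/2; print("yaw",np.arctan2(d[1],d[0]),np.linalg.norm(d))
for c,p in dict(red=(131,83),yellow=(256,124),blue=(380,171),green=(634,253)).items(): print(c,g(p,.108).round(4))
print("bare rim",g((487,231),.048).round(4))
f=r.grab_frame("scene"); im=f["image"][245:335,160:380]
cv2.imwrite("pics/s2.png",cv2.resize(im,None,fx=3.6,fy=3.6,interpolation=cv2.INTER_CUBIC)[:,:,::-1])
E
```

```text
[[ 0.6195  0.2005]
 [ 0.5508  0.217 ]
 [ 0.5197 -0.2114]
 [ 0.4517 -0.1947]] [0.53542558 0.00286504]
yaw -1.8075554548841182 0.42364321749207917
red [0.5733 0.1607]
yellow [0.5543 0.0815]
blue [0.5318 0.0036]
green [ 0.4953 -0.152 ]
bare rim [ 0.5102 -0.0736]
```

View pics/scene_zoom.png

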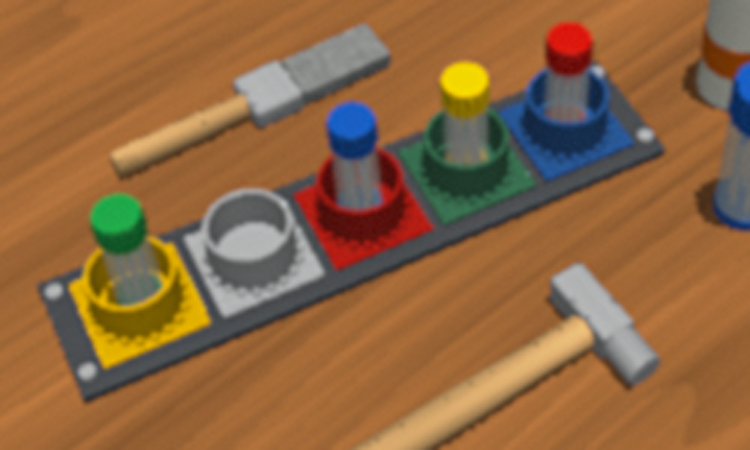

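```bash
cat >> h.py <<'E'
YAW=-0.2375
def plan(x,y,z,n,spin=0):
    o=r.get_obs(); M=Ro.from_rotvec(o["orientation"]).as_matrix(); p=o["tcp_pos"]
    yaw=np.arctan2(M[1,0],M[0,0]); print("clock",round(o["clock"],2),"tcp",p.round(4),"yaw",np.degrees(yaw).round(2),"tilt",M[2].round(4),"w",round(o["grip_width"],4),"F",o["contact_force"].round(1))
    d=(np.array([x,y,z])-p)*100
    if not spin: print("tool shift cm",(M.T@d).round(2)); return
    for i in range(n):
        R=M@Ro.from_euler('y',spin*i/n,degrees=True).as_matrix(); print((R.T@d/n).round(2),round(spin/n,2))
    print("end tilt-free yaw",np.degrees(yaw)-spin)
E
python3 - <<'E'
from h import *
plan(.5325,.0015,.22,16,np.degrees(1.2498-YAW))
E
```

```text
clock 2.3 tcp [0.2135 0.6403 0.2453] yaw 71.56 tilt [-0. -1.  0.] w 0.0855 F [-0.3 -0.8  0. ]
[-3.16  0.16 -3.15] 5.33
[-2.85  0.16 -3.43] 5.33
[-2.52  0.16 -3.68] 5.33
[-2.17  0.16 -3.9 ] 5.33
[-1.8   0.16 -4.09] 5.33
[-1.41  0.16 -4.23] 5.33
[-1.01  0.16 -4.35] 5.33
[-0.6   0.16 -4.42] 5.33
[-0.19  0.16 -4.46] 5.33
[ 0.23  0.16 -4.46] 5.33
[ 0.64  0.16 -4.42] 5.33
[ 1.05  0.16 -4.34] 5.33
[ 1.44  0.16 -4.22] 5.33
[ 1.83  0.16 -4.07] 5.33
[ 2.2   0.16 -3.88] 5.33
[ 2.55  0.16 -3.66] 5.33
end tilt-free yaw -13.654474097534433
```

Emit:
send_rows([
  [-3.2, 0.16, -3.15, 5.3, 1],
  [-2.85, 0.16, -3.45, 5.3, 1],
  [-2.5, 0.16, -3.7, 5.3, 1],
  [-2.2, 0.16, -3.9, 5.3, 1],
  [-1.8, 0.16, -4.1, 5.3, 1],
  [-1.4, 0.16, -4.2, 5.3, 1],
  [-1.0, 0.16, -4.35, 5.3, 1],
  [-0.6, 0.16, -4.4, 5.3, 0.7],
  [-0.2, 0.16, -4.45, 5.3, 0.7],
  [0.2, 0.16, -4.45, 5.3, 0.7],
  [0.6, 0.16, -4.4, 5.3, 0.7],
  [1.0, 0.16, -4.3, 5.3, 0.7],
])

```text
clock: 3.8
tcp_pos: [0.4531, 0.1607, 0.2264]
orientation: [-1.568, -0.107, 0.106]
contact_force: [0.4, 0.6, 0.9]
grip_width: 0.0598
```

Emit:
send_rows([
  [1.4, 0.16, -4.2, 5.4, 0.7],
  [1.8, 0.16, -4.1, 5.4, 0.7],
  [2.2, 0.16, -3.9, 5.4, 0.7],
  [2.5, 0.16, -3.7, 5.4, 0.7],
  [0, 0, 0, 0, 0.7],
  [0, 0, 0, 0, 0.7],
])

```text
clock: 4.55
tcp_pos: [0.5312, 0.0025, 0.2196]
orientation: [-1.562, 0.187, -0.186]
contact_force: [0.2, 0.8, 0.6]
grip_width: 0.0598
```

```bash
python3 - <<'E'
from h import *
plan(.5325,.0015,.22,16)
f=r.grab_frame("top"); cv2.imwrite("pics/t1.png",f["image"][:,:,::-1])
f=r.grab_frame("scene"); cv2.imwrite("pics/s1.png",f["image"][:,:,::-1])
E
```

```text
clock 4.55 tcp [0.5312 0.0025 0.2196] yaw -13.59 tilt [-6.e-04 -1.e+00  3.e-04] w 0.0598 F [0.2 0.8 0.6]
tool shift cm [ 0.15 -0.04 -0.06]
```

View pics/s1.png

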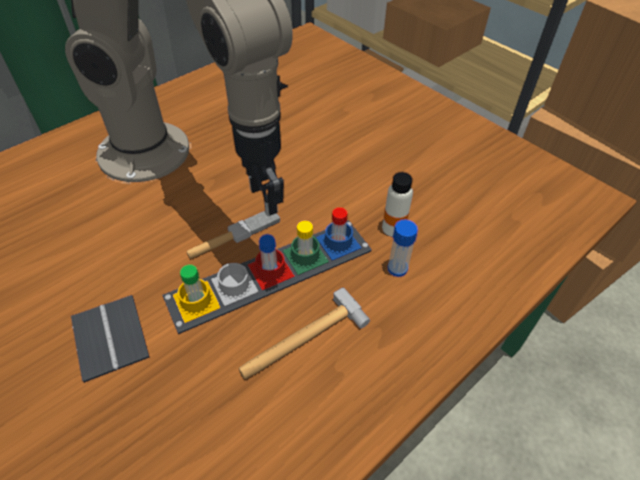

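The gripper, at about (270,195), is above the blue cap, at (267,242). I'll descend and grip.

Emit:
send_rows([
  [0.15, 3, -0.05, 0, 0.7],
  [0, 4, 0, 0, 0.7],
  [0, 3, 0, 0, 0.7],
  [0, 2, 0, 0, 0.7],
  [0, 1.3, 0, 0, 0.7],
  [0, 0, 0, 0, 0.7],
  [0, 0, 0, 0, 0.3],
  [0, 0, 0, 0, 0.3],
  [0, 0, 0, 0, 0.3],
  [0, 0, 0, 0, 0.3],
], force=40)

```text
clock: 5.9
tcp_pos: [0.5332, 0.0012, 0.0876]
orientation: [-1.562, 0.186, -0.188]
contact_force: [-1.6, 0.6, 7.7]
grip_width: 0.031
```

```bash
python3 - <<'E'
from h import *
plan(.5325,.0015,.086,16)
f=r.grab_frame("scene"); cv2.imwrite("pics/s3.png",cv2.resize(f["image"][150:330,160:400],None,fx=3,fy=3)[:,:,::-1])
E
```

```text
clock 5.9 tcp [0.5332 0.0012 0.0876] yaw -13.64 tilt [ 9.e-04 -1.e+00  1.e-03] w 0.031 F [-1.6  0.6  7.7]
tool shift cm [-0.08  0.16  0.01]
```

View pics/s3.png

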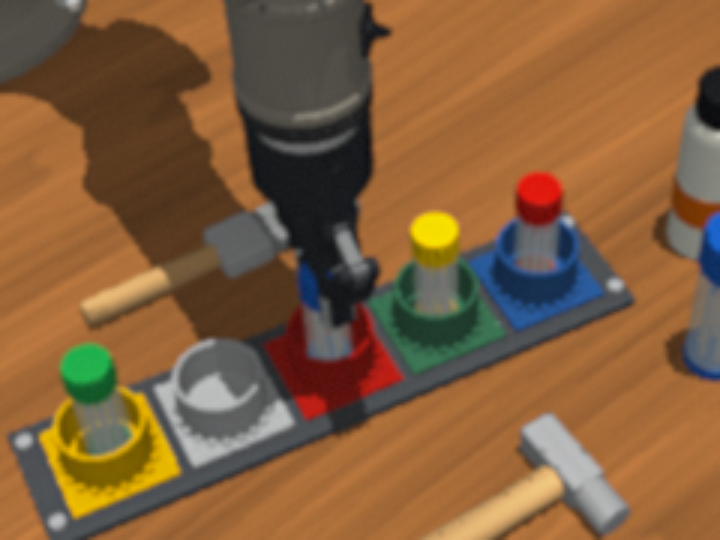

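Emit:
send_rows([
  [0, -0.5, 0, 0, 0.3],
  [0, -1.5, 0, 0, 0.3],
  [0, -2.5, 0, 0, 0.3],
  [0, -3, 0, 0, 0.3],
  [0, -3, 0, 0, 0.3],
  [0, -2, 0, 0, 0.3],
  [0, 0, 0, 0, 0.3],
])

```text
clock: 6.82
tcp_pos: [0.5338, 0.0009, 0.2137]
orientation: [-1.561, 0.184, -0.19]
contact_force: [0.3, 0.1, -0.4]
grip_width: 0.0312
```

```bash
python3 - <<'E'
from h import *
u=np.array([np.cos(-1.809),np.sin(-1.809)]); c0=np.array([.535,.0015])
for i in range(5): print(i,(c0+.082*(i-2)*u).round(4))
plan(*(c0+.082*u),.2126,16)
for n in("scene","top"):
    f=r.grab_frame(n); k=4 if n=="scene" else 3; a,b,w,h=(160,170,200,150) if n=="scene" else (255,220,240,130)
    im=cv2.resize(f["image"][b:b+h,a:a+w],None,fx=k,fy=k,interpolation=cv2.INTER_CUBIC)
    for i in range(5):
        for P in(cyl(.048,.048,.03)[:40],cyl(.048,.048,.0265)[:40]):
            q=(proj(f,P+[*(c0+.082*(i-2)*u),0])-[a,b]+.5)*k
            cv2.polylines(im,[q.astype(int)],True,(255,0,255),1)
    cv2.imwrite(f"pics/ov_{n}.png",im[:,:,::-1])
E
```

```text
0 [0.5737 0.1609]
1 [0.5543 0.0812]
2 [0.535  0.0015]
3 [ 0.5157 -0.0782]
4 [ 0.4963 -0.1579]
clock 6.83 tcp [0.5338 0.0009 0.2137] yaw -13.65 tilt [ 0.0035 -1.      0.002 ] w 0.0312 F [ 0.3  0.1 -0.4]
tool shift cm [ 0.1   0.09 -8.12]
```

View pics/ov_scene.png

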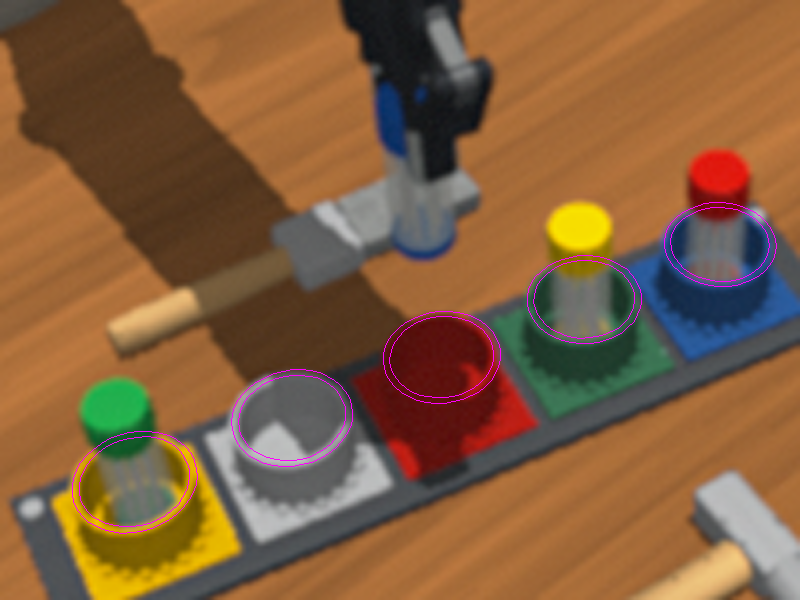

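View pics/ov_top.png

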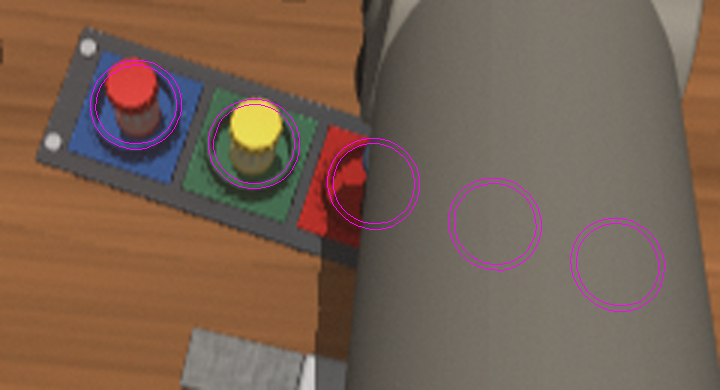

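The model rims match the scene image, and the blue tube hangs upright. I'll move it over the bare pot and lower it.

Emit:
send_rows([
  [0.05, 0, -1.1, 0, 0.3],
  [0.05, 0, -2, 0, 0.3],
  [0, 0, -2.2, 0, 0.3],
  [0, 0, -1.8, 0, 0.3],
  [0, 0, -1, 0, 0.3],
  [0, 0, 0, 0, 0.3],
  [0, 2, 0, 0, 0.3],
  [0, 3, 0, 0, 0.3],
  [0, 3, 0, 0, 0.3],
  [0, 2, 0, 0, 0.3],
  [0, 1, 0, 0, 0.3],
  [0, 0, 0, 0, 0.3],
])

```text
clock: 8.43
tcp_pos: [0.5146, -0.0774, 0.1014]
orientation: [-1.563, 0.187, -0.186]
contact_force: [0.0, 0.1, -0.2]
grip_width: 0.031
```

```bash
python3 - <<'E'
from h import *
plan(.5157,-.0782,.0876,16)
E
```

```text
clock 8.43 tcp [ 0.5146 -0.0774  0.1014] yaw -13.59 tilt [-9.e-04 -1.e+00 -1.e-04] w 0.031 F [ 0.   0.1 -0.2]
tool shift cm [ 0.13  1.38 -0.05]
```

Emit:
send_rows([
  [0.1, 0.5, 0, 0, 0.3],
  [0, 0.4, 0, 0, 0.3],
  [0, 0.2, 0, 0, 0.3],
  [0, 0.1, 0, 0, 0.3],
  [0, 0.1, 0, 0, 0.3],
  [0, 0, 0, 0, 0.3],
])

```text
clock: 9.18
tcp_pos: [0.5156, -0.0782, 0.0887]
orientation: [-1.563, 0.187, -0.187]
contact_force: [0.6, 0.4, -1.0]
grip_width: 0.0314
```

Emit:
send_rows([
  [0, 0.1, 0, 0, 0.3],
  [0, 0.05, 0, 0, 0.3],
  [0, 0, 0, 0, 0.3],
])

```text
clock: 9.55
tcp_pos: [0.5157, -0.0782, 0.0876]
orientation: [-1.562, 0.187, -0.187]
contact_force: [-1.6, 0.5, 5.2]
grip_width: 0.0308
```

Emit:
send_rows([
  [0, 0, 0, 0, 0.5],
  [0, 0, 0, 0, 0.7],
  [0, 0, 0, 0, 0.7],
  [0, -1, 0, 0, 0.7],
  [0, -3, 0, 0, 0.7],
  [0, -4, 0, 0, 0.7],
  [0, -3, 0, 0, 0.7],
  [0, 0, 2, 0, 0.7],
  [0, 0, 5, 0, 0.7],
  [0, 0, 6, 0, 0.7],
  [0, 0, 6, 0, 0.7],
  [0, 0, 3, 0, 0.7],
])

```text
clock: 11.05
tcp_pos: [0.5678, 0.14, 0.1977]
orientation: [-1.562, 0.183, -0.184]
contact_force: [-0.6, -0.3, -0.9]
grip_width: 0.0599
```

```bash
python3 - <<'E'
from h import *
plan(.5737,.159,.0875,16)
f=r.grab_frame("scene"); cv2.imwrite("pics/s4.png",cv2.resize(f["image"][150:330,160:400],None,fx=3,fy=3)[:,:,::-1])
E
```

```text
clock 11.05 tcp [0.5678 0.14   0.1977] yaw -13.38 tilt [ 3.0e-04 -1.0e+00  1.4e-03] w 0.0599 F [-0.6 -0.3 -0.9]
tool shift cm [ 0.13 11.03  1.97]
```

View pics/s4.png

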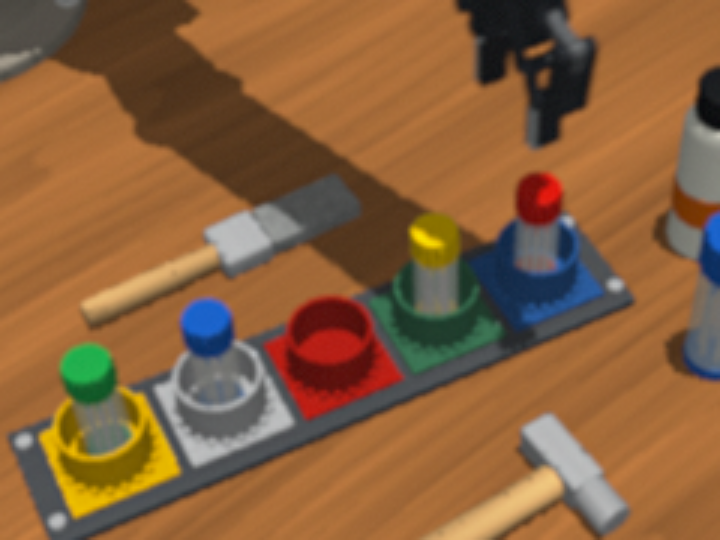

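Blue stands in the bare pot. Next is the red tube.

Emit:
send_rows([
  [0.1, 0, 1, 0, 0.7],
  [0, 0, 1, 0, 0.7],
  [0, 0, 0, 0, 0.7],
  [0, 2, 0, 0, 0.7],
  [0, 2, 0, 0, 0.7],
  [0, 0, 0, 0, 0.7],
])

```text
clock: 11.85
tcp_pos: [0.5721, 0.1536, 0.1561]
orientation: [-1.564, 0.19, -0.186]
contact_force: [0.5, -0.3, -0.3]
grip_width: 0.0593
```

```bash
python3 - <<'E'
from h import *
plan(.5737,.159,.0875,16)
E
```

```text
clock 11.85 tcp [0.5721 0.1536 0.1561] yaw -13.72 tilt [-0.0024 -1.     -0.002 ] w 0.0593 F [ 0.5 -0.3 -0.3]
tool shift cm [0.04 6.86 0.58]
```

Emit:
send_rows([
  [0.05, 0.5, 0.55, 0, 0.7],
  [0, 1.8, 0, 0, 0.7],
  [0, 2.2, 0, 0, 0.7],
  [0, 1.5, 0, 0, 0.7],
  [0, 0.8, 0, 0, 0.7],
  [0, 0, 0, 0, 0.7],
  [0, 0, 0, 0, 0.3],
  [0, 0, 0, 0, 0.3],
  [0, 0, 0, 0, 0.3],
  [0, 0, 0, 0, 0.3],
])

```text
clock: 13.1
tcp_pos: [0.5752, 0.1603, 0.0899]
orientation: [-1.562, 0.186, -0.187]
contact_force: [-1.2, 0.0, 6.1]
grip_width: 0.0308
```

Emit:
send_rows([
  [0, -0.5, 0, 0, 0.3],
  [0, -1.5, 0, 0, 0.3],
  [0, -2.5, 0, 0, 0.3],
  [0, -3, 0, 0, 0.3],
  [0, -3, 0, 0, 0.3],
  [0, -2, 0, 0, 0.3],
  [0, 0, 0, 0, 0.3],
  [0, 0, -1.5, 0, 0.3],
  [0, 0, -3, 0, 0.3],
  [0, 0, -3.5, 0, 0.3],
  [0, 0, -3.5, 0, 0.3],
  [0, 0, -2.5, 0, 0.3],
])

```text
clock: 14.6
tcp_pos: [0.5401, 0.0209, 0.2131]
orientation: [-1.564, 0.191, -0.187]
contact_force: [-0.1, 0.4, -0.9]
grip_width: 0.0312
```

Emit:
send_rows([
  [0, 0, -1.5, 0, 0.3],
  [0, 0, -0.6, 0, 0.3],
  [0, 0, 0, 0, 0.3],
])

```text
clock: 14.98
tcp_pos: [0.5369, 0.0038, 0.214]
orientation: [-1.563, 0.187, -0.186]
contact_force: [0.3, 0.5, -0.8]
grip_width: 0.0308
```

```bash
python3 - <<'E'
from h import *
plan(.535,.0015,.0895,16)
f=r.grab_frame("scene"); cv2.imwrite("pics/s5.png",cv2.resize(f["image"][150:330,160:400],None,fx=3,fy=3)[:,:,::-1])
E
```

```text
clock 14.97 tcp [0.5369 0.0038 0.214 ] yaw -13.63 tilt [-4.e-04 -1.e+00  0.e+00] w 0.0308 F [ 0.3  0.5 -0.8]
tool shift cm [-0.13 12.45 -0.27]
```

View pics/s5.png

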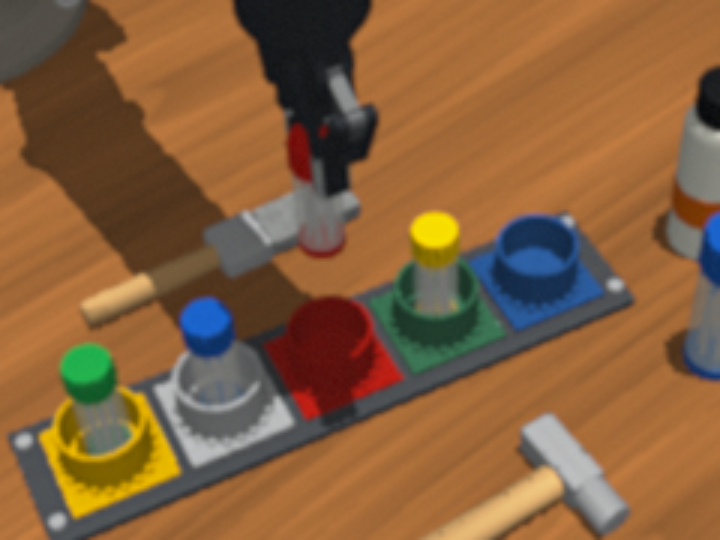

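The red tube hangs upright over the red pot. I'll lower it.

Emit:
send_rows([
  [-0.1, 1.5, -0.25, 0, 0.3],
  [0, 3, 0, 0, 0.3],
  [0, 3, 0, 0, 0.3],
  [0, 2.5, 0, 0, 0.3],
  [0, 1.2, 0, 0, 0.3],
  [0, 0.5, 0, 0, 0.3],
  [0, 0.3, 0, 0, 0.3],
  [0, 0.1, 0, 0, 0.3],
  [0, 0, 0, 0, 0.3],
])

```text
clock: 16.15
tcp_pos: [0.5358, 0.0015, 0.0937]
orientation: [-1.562, 0.186, -0.188]
contact_force: [-0.1, 0.2, -0.3]
grip_width: 0.0309
```

Emit:
send_rows([
  [0, 0.15, 0, 0, 0.3],
  [0, 0.1, 0, 0, 0.3],
  [0, 0.1, 0, 0, 0.3],
  [0, 0, 0, 0, 0.3],
])

```text
clock: 16.65
tcp_pos: [0.5355, 0.0014, 0.0899]
orientation: [-1.562, 0.187, -0.187]
contact_force: [-1.8, 0.7, 2.9]
grip_width: 0.0305
```

Emit:
send_rows([
  [0, 0.05, 0, 0, 0.3],
  [0, 0, 0, 0, 0.5],
  [0, 0, 0, 0, 0.7],
  [0, 0, 0, 0, 0.7],
  [0, -1, 0, 0, 0.7],
  [0, -3, 0, 0, 0.7],
  [0, -4, 0, 0, 0.7],
  [0, -2, 0, 0, 0.7],
  [0, 0, -2, 0, 0.7],
  [0, 0, -4, 0, 0.7],
  [0, 0, -2.1, 0, 0.7],
  [0, 0, 0, 0, 0.7],
])

```text
clock: 18.15
tcp_pos: [0.5147, -0.0802, 0.1886]
orientation: [-1.563, 0.192, -0.19]
contact_force: [0.1, 0.2, 0.6]
grip_width: 0.0598
```

```bash
python3 - <<'E'
from h import *
plan(.5157,-.0782,.088,16)
f=r.grab_frame("scene"); cv2.imwrite("pics/s6.png",cv2.resize(f["image"][150:330,160:400],None,fx=3,fy=3)[:,:,::-1])
E
```

```text
clock 18.15 tcp [ 0.5147 -0.0802  0.1886] yaw -13.92 tilt [-0.0013 -1.     -0.001 ] w 0.0598 F [0.1 0.2 0.6]
tool shift cm [ 0.06 10.06  0.23]
```

View pics/s6.png

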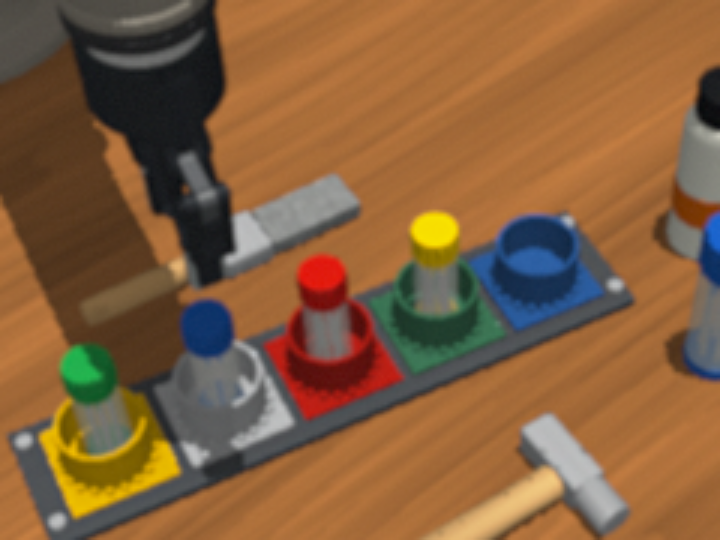

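Red stands in the red pot. Now I'll pick up blue.

Emit:
send_rows([
  [0.05, 1.5, 0.2, 0, 0.7],
  [0, 3, 0, 0, 0.7],
  [0, 2.8, 0, 0, 0.7],
  [0, 1.7, 0, 0, 0.7],
  [0, 0.8, 0, 0, 0.7],
  [0, 0, 0, 0, 0.7],
  [0, 0, 0, 0, 0.3],
  [0, 0, 0, 0, 0.3],
  [0, 0, 0, 0, 0.3],
  [0, 0, 0, 0, 0.3],
])

```text
clock: 19.45
tcp_pos: [0.5175, -0.0755, 0.092]
orientation: [-1.562, 0.186, -0.188]
contact_force: [-2.5, -0.1, 6.6]
grip_width: 0.031
```

Emit:
send_rows([
  [0, -0.5, 0, 0, 0.3],
  [0, -1.5, 0, 0, 0.3],
  [0, -2.5, 0, 0, 0.3],
  [0, -3, 0, 0, 0.3],
  [0, -3, 0, 0, 0.3],
  [0, -2, 0, 0, 0.3],
  [0, 0, 0, 0, 0.3],
  [0, 0, 1.5, 0, 0.3],
  [0, 0, 3, 0, 0.3],
  [0, 0, 3.5, 0, 0.3],
  [0, 0, 3.5, 0, 0.3],
  [0, 0, 3.5, 0, 0.3],
])

```text
clock: 20.95
tcp_pos: [0.5521, 0.0726, 0.2149]
orientation: [-1.563, 0.188, -0.184]
contact_force: [0.5, 0.1, -0.9]
grip_width: 0.0308
```

Emit:
send_rows([
  [0, 0, 3.5, 0, 0.3],
  [0, 0, 3, 0, 0.3],
  [0, 0, 2, 0, 0.3],
  [0, 0, 1, 0, 0.3],
  [0, 0, 0, 0, 0.3],
])

```text
clock: 21.58
tcp_pos: [0.5749, 0.1627, 0.2158]
orientation: [-1.563, 0.187, -0.186]
contact_force: [-0.3, -0.0, -0.4]
grip_width: 0.0306
```

```bash
python3 - <<'E'
from h import *
plan(.5737,.1600,.088,16)
f=r.grab_frame("scene"); cv2.imwrite("pics/s7.png",cv2.resize(f["image"][150:330,160:400],None,fx=3,fy=3)[:,:,::-1])
E
```

```text
clock 21.57 tcp [0.5749 0.1627 0.2158] yaw -13.62 tilt [-4.e-04 -1.e+00 -7.e-04] w 0.0306 F [-0.3 -0.  -0.4]
tool shift cm [-0.05 12.78 -0.28]
```

View pics/s7.png

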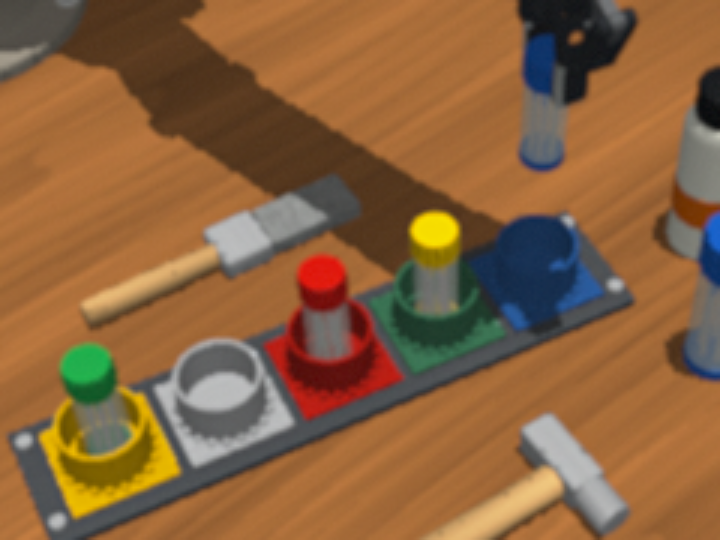

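The blue tube is above the blue pot. I'll lower it.

Emit:
send_rows([
  [0, 1.5, -0.2, 0, 0.3],
  [0, 3, 0, 0, 0.3],
  [0, 3, 0, 0, 0.3],
  [0, 2.5, 0, 0, 0.3],
  [0, 1.2, 0, 0, 0.3],
  [0, 0.6, 0, 0, 0.3],
  [0, 0.1, 0, 0, 0.3],
  [0, 0, 0, 0, 0.3],
])

```text
clock: 22.62
tcp_pos: [0.5751, 0.1607, 0.0979]
orientation: [-1.562, 0.186, -0.188]
contact_force: [0.1, 0.3, -0.3]
grip_width: 0.0312
```

Emit:
send_rows([
  [0, 0.15, 0, 0, 0.3],
  [0, 0.15, 0, 0, 0.3],
  [0, 0.1, 0, 0, 0.3],
  [0, 0, 0, 0, 0.3],
])

```text
clock: 23.12
tcp_pos: [0.5745, 0.1607, 0.0931]
orientation: [-1.563, 0.187, -0.187]
contact_force: [0.5, 0.2, -0.1]
grip_width: 0.0309
```

Emit:
send_rows([
  [0, 0.1, 0, 0, 0.3],
  [0, 0.05, 0, 0, 0.3],
  [0, 0, 0, 0, 0.3],
])

```text
clock: 23.5
tcp_pos: [0.5747, 0.1608, 0.0921]
orientation: [-1.562, 0.187, -0.187]
contact_force: [-0.4, 0.5, 4.1]
grip_width: 0.0308
```

Emit:
send_rows([
  [0, 0, 0, 0, 0.5],
  [0, 0, 0, 0, 0.7],
  [0, 0, 0, 0, 0.7],
  [0, -1, 0, 0, 0.7],
  [0, -3, 0, 0, 0.7],
  [0, -4, 0, 0, 0.7],
  [0, -2, 0, 0, 0.7],
  [0, 0, -2, 0, 0.7],
  [0, 0, -4, 0, 0.7],
  [0, 0, -5, 0, 0.7],
  [0, 0, -5, 0, 0.7],
  [0, 0, -5, 0, 0.7],
])

```text
clock: 25.0
tcp_pos: [0.5231, -0.0462, 0.1909]
orientation: [-1.563, 0.189, -0.187]
contact_force: [1.2, -1.2, -0.1]
grip_width: 0.0598
```

Emit:
send_rows([
  [0, 0, -5, 0, 0.7],
  [0, 0, -4, 0, 0.7],
  [0, 0, -2.5, 0, 0.7],
  [0, 0, 0, 0, 0.7],
  [0, 0, 0, 0, 0.7],
])

```text
clock: 25.62
tcp_pos: [0.4974, -0.1546, 0.1911]
orientation: [-1.562, 0.188, -0.186]
contact_force: [1.1, -0.3, 0.2]
grip_width: 0.0596
```

```bash
python3 - <<'E'
from h import *
plan(.4956,-.155,.09,16)
f=r.grab_frame("scene"); cv2.imwrite("pics/s8.png",cv2.resize(f["image"][150:330,160:400],None,fx=3,fy=3)[:,:,::-1])
E
```

```text
clock 25.62 tcp [ 0.4974 -0.1546  0.1911] yaw -13.63 tilt [-1.2e-03 -1.0e+00  3.0e-04] w 0.0596 F [ 1.1 -0.3  0.2]
tool shift cm [-0.15 10.11 -0.08]
```

View pics/s8.png

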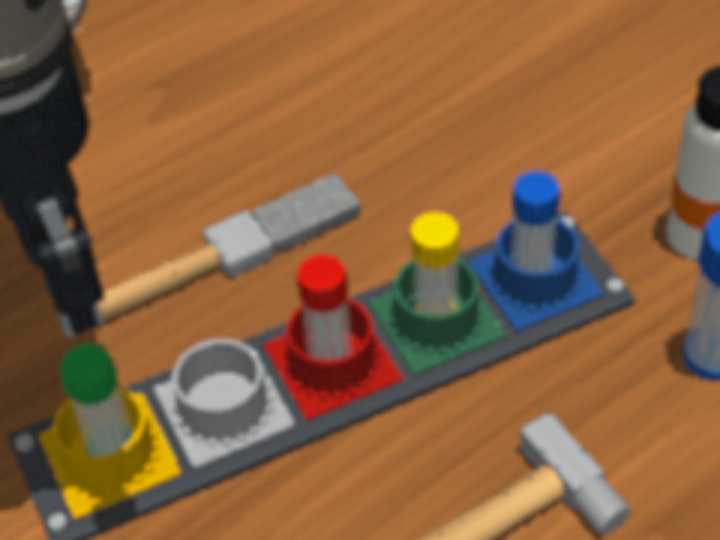

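Blue is in the blue pot and the gripper is above green, which I'll pick up next.

Emit:
send_rows([
  [-0.15, 1.5, -0.1, 0, 0.7],
  [0, 3, 0, 0, 0.7],
  [0, 2.8, 0, 0, 0.7],
  [0, 1.8, 0, 0, 0.7],
  [0, 1, 0, 0, 0.7],
  [0, 0, 0, 0, 0.7],
  [0, 0, 0, 0, 0.3],
  [0, 0, 0, 0, 0.3],
  [0, 0, 0, 0, 0.3],
  [0, 0, 0, 0, 0.3],
])

```text
clock: 26.92
tcp_pos: [0.4966, -0.1559, 0.0915]
orientation: [-1.562, 0.186, -0.188]
contact_force: [-2.1, 0.6, 7.1]
grip_width: 0.0311
```

Emit:
send_rows([
  [0, -0.5, 0, 0, 0.3],
  [0, -1.5, 0, 0, 0.3],
  [0, -2.5, 0, 0, 0.3],
  [0, -3, 0, 0, 0.3],
  [0, -3, 0, 0, 0.3],
  [0, -2, 0, 0, 0.3],
  [0, 0, 1.5, 0, 0.3],
  [0, 0, 2.5, 0, 0.3],
  [0, 0, 2.2, 0, 0.3],
  [0, 0, 1.3, 0, 0.3],
  [0, 0, 0, 0, 0.3],
  [0, 0, 0, 0, 0.3],
])

```text
clock: 28.42
tcp_pos: [0.5136, -0.0837, 0.2155]
orientation: [-1.563, 0.188, -0.187]
contact_force: [1.2, -0.6, -0.6]
grip_width: 0.0309
```

```bash
python3 - <<'E'
from h import *
plan(.5157,-.0782,.09,16)
f=r.grab_frame("scene"); cv2.imwrite("pics/s9.png",cv2.resize(f["image"][150:330,160:400],None,fx=3,fy=3)[:,:,::-1])
E
```

```text
clock 28.43 tcp [ 0.5136 -0.0837  0.2155] yaw -13.7 tilt [-3.e-04 -1.e+00 -5.e-04] w 0.0309 F [ 1.2 -0.6 -0.6]
tool shift cm [ 0.08 12.55  0.59]
```

View pics/s9.png

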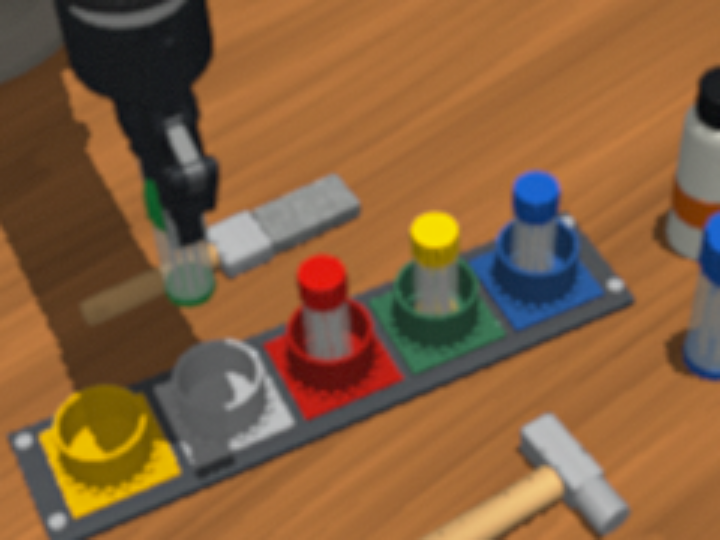

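Emit:
send_rows([
  [0.1, 1.5, 0.6, 0, 0.3],
  [0, 3, 0, 0, 0.3],
  [0, 3, 0, 0, 0.3],
  [0, 2.5, 0, 0, 0.3],
  [0, 1.2, 0, 0, 0.3],
  [0, 0.5, 0, 0, 0.3],
  [0, 0.2, 0, 0, 0.3],
  [0, 0.15, 0, 0, 0.3],
  [0, 0, 0, 0, 0.3],
])

```text
clock: 29.6
tcp_pos: [0.5166, -0.0772, 0.0956]
orientation: [-1.562, 0.186, -0.187]
contact_force: [0.3, -0.1, -0.8]
grip_width: 0.0313
```

Emit:
send_rows([
  [0, 0.15, 0, 0, 0.3],
  [0, 0.1, 0, 0, 0.3],
  [0, 0, 0, 0, 0.3],
])

```text
clock: 29.98
tcp_pos: [0.5162, -0.0773, 0.0926]
orientation: [-1.563, 0.187, -0.187]
contact_force: [-0.4, 0.6, -0.8]
grip_width: 0.0307
```

Emit:
send_rows([
  [0, 0.1, 0, 0, 0.3],
  [0, 0.05, 0, 0, 0.3],
  [0, 0, 0, 0, 0.3],
])

```text
clock: 30.35
tcp_pos: [0.5164, -0.0774, 0.0915]
orientation: [-1.562, 0.187, -0.187]
contact_force: [-1.4, 0.4, 5.8]
grip_width: 0.0309
```

Emit:
send_rows([
  [0, 0, 0, 0, 0.5],
  [0, 0, 0, 0, 0.7],
  [0, 0, 0, 0, 0.7],
  [0, -1, 0, 0, 0.7],
  [0, -3, 0, 0, 0.7],
  [0, -4, 0, 0, 0.7],
  [0, -2, 0, 0, 0.7],
  [0, 0, 2, 0, 0.7],
  [0, 0, 4, 0, 0.7],
  [0, 0, 5, 0, 0.7],
  [0, 0, 3.5, 0, 0.7],
  [0, 0, 1.7, 0, 0.7],
])

```text
clock: 31.85
tcp_pos: [0.5548, 0.0823, 0.1916]
orientation: [-1.562, 0.184, -0.185]
contact_force: [0.1, 0.2, -0.1]
grip_width: 0.0596
```

Emit:
send_rows([
  [0, 0, 0, 0, 0.7],
  [0, 0, 0, 0, 0.7],
])

```text
clock: 32.1
tcp_pos: [0.5542, 0.078, 0.1913]
orientation: [-1.563, 0.189, -0.189]
contact_force: [-0.5, -0.0, -0.1]
grip_width: 0.0598
```

```bash
python3 - <<'E'
from h import *
plan(.555,.080,.09,16)
f=r.grab_frame("scene"); cv2.imwrite("pics/s10.png",cv2.resize(f["image"][150:330,160:400],None,fx=3,fy=3)[:,:,::-1])
E
```

```text
clock 32.1 tcp [0.5542 0.078  0.1913] yaw -13.78 tilt [ 0.e+00 -1.e+00 -8.e-04] w 0.0598 F [-0.5 -0.  -0.1]
tool shift cm [ 0.03 10.13  0.22]
```

View pics/s10.png

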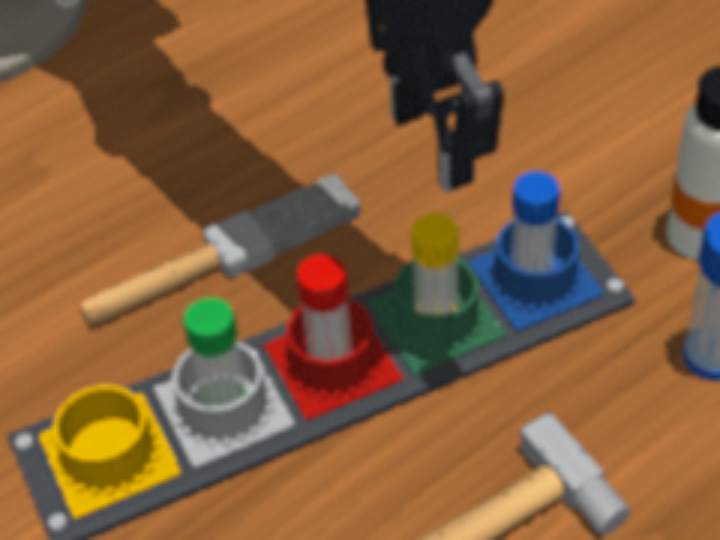

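Green is parked upright in the bare pot. Now I'll take yellow to the yellow pot.

Emit:
send_rows([
  [0, 1.5, 0.15, 0, 0.7],
  [0, 3, 0, 0, 0.7],
  [0, 2.8, 0, 0, 0.7],
  [0, 1.8, 0, 0, 0.7],
  [0, 1, 0, 0, 0.7],
  [0, 0, 0, 0, 0.7],
  [0, 0, 0, 0, 0.3],
  [0, 0, 0, 0, 0.3],
  [0, 0, 0, 0, 0.3],
  [0, 0, 0, 0, 0.3],
])

```text
clock: 33.4
tcp_pos: [0.5554, 0.0818, 0.0911]
orientation: [-1.562, 0.186, -0.188]
contact_force: [-1.8, 0.1, 6.6]
grip_width: 0.031
```

Emit:
send_rows([
  [0, -0.5, 0, 0, 0.3],
  [0, -1.5, 0, 0, 0.3],
  [0, -2.5, 0, 0, 0.3],
  [0, -3, 0, 0, 0.3],
  [0, -3, 0, 0, 0.3],
  [0, -2, 0, 0, 0.3],
  [0, 0, -1.5, 0, 0.3],
  [0, 0, -2.5, 0, 0.3],
  [0, 0, -3.5, 0, 0.3],
  [0, 0, -3.5, 0, 0.3],
  [0, 0, -3.5, 0, 0.3],
  [0, 0, -3.5, 0, 0.3],
])

```text
clock: 34.9
tcp_pos: [0.5108, -0.0955, 0.2144]
orientation: [-1.563, 0.189, -0.187]
contact_force: [0.3, -0.2, -0.9]
grip_width: 0.031
```

Emit:
send_rows([
  [0, 0, -3, 0, 0.3],
  [0, 0, -2, 0, 0.3],
  [0, 0, -1.2, 0, 0.3],
  [0, 0, 0, 0, 0.3],
  [0, 0, 0, 0, 0.3],
])

```text
clock: 35.52
tcp_pos: [0.4979, -0.1528, 0.2149]
orientation: [-1.562, 0.186, -0.186]
contact_force: [-0.1, -0.4, -1.1]
grip_width: 0.0309
```

```bash
python3 - <<'E'
from h import *
plan(.4963,-.1575,.09,16)
f=r.grab_frame("scene"); cv2.imwrite("pics/s11.png",cv2.resize(f["image"][150:330,160:400],None,fx=3,fy=3)[:,:,::-1])
E
```

```text
clock 35.52 tcp [ 0.4979 -0.1528  0.2149] yaw -13.58 tilt [-5.e-04 -1.e+00  3.e-04] w 0.0309 F [-0.1 -0.4 -1.1]
tool shift cm [-0.04 12.49 -0.5 ]
```

View pics/s11.png

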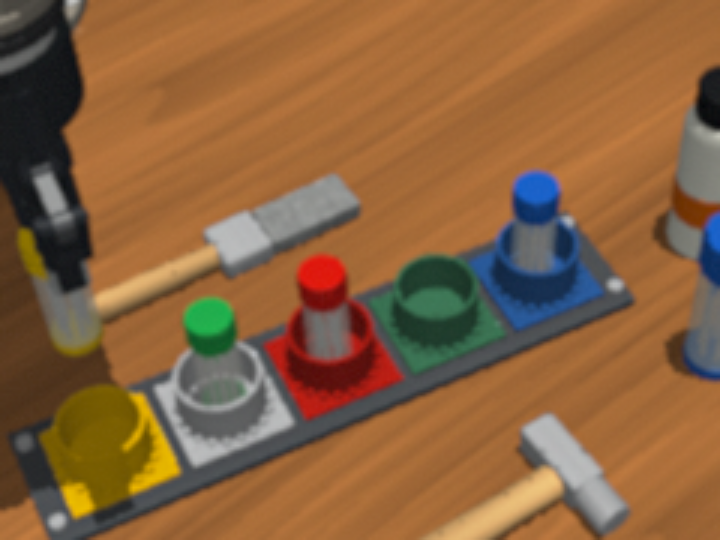

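Emit:
send_rows([
  [0, 1.5, -0.5, 0, 0.3],
  [0, 3, 0, 0, 0.3],
  [0, 3, 0, 0, 0.3],
  [0, 2.5, 0, 0, 0.3],
  [0, 1.2, 0, 0, 0.3],
  [0, 0.5, 0, 0, 0.3],
  [0, 0.2, 0, 0, 0.3],
  [0, 0.15, 0, 0, 0.3],
  [0, 0, 0, 0, 0.3],
])

```text
clock: 36.7
tcp_pos: [0.497, -0.1585, 0.0951]
orientation: [-1.563, 0.186, -0.188]
contact_force: [-0.1, -0.6, -0.9]
grip_width: 0.0305
```

Emit:
send_rows([
  [0, 0.15, 0, 0, 0.3],
  [0, 0.1, 0, 0, 0.3],
  [0, 0, 0, 0, 0.3],
])

```text
clock: 37.08
tcp_pos: [0.4966, -0.1584, 0.0921]
orientation: [-1.563, 0.187, -0.187]
contact_force: [0.9, -0.7, -1.1]
grip_width: 0.0306
```

Emit:
send_rows([
  [0, 0.1, 0, 0, 0.3],
  [0, 0.05, 0, 0, 0.3],
  [0, 0, 0, 0, 0.3],
])

```text
clock: 37.45
tcp_pos: [0.4967, -0.1586, 0.0911]
orientation: [-1.562, 0.187, -0.187]
contact_force: [-2.2, 0.5, 6.2]
grip_width: 0.0308
```

Emit:
send_rows([
  [0, 0, 0, 0, 0.5],
  [0, 0, 0, 0, 0.7],
  [0, 0, 0, 0, 0.7],
  [0, -1, 0, 0, 0.7],
  [0, -3, 0, 0, 0.7],
  [0, -4, 0, 0, 0.7],
  [0, -2, 0, 0, 0.7],
  [0, 0, 2, 0, 0.7],
  [0, 0, 4, 0, 0.7],
  [0, 0, 2.3, 0, 0.7],
  [0, 0, 0, 0, 0.7],
  [0, 0, 0, 0, 0.7],
])

```text
clock: 38.95
tcp_pos: [0.5159, -0.0789, 0.1911]
orientation: [-1.563, 0.187, -0.188]
contact_force: [0.1, -0.3, -0.5]
grip_width: 0.0596
```

```bash
python3 - <<'E'
from h import *
plan(.516,-.0777,.09,16)
f=r.grab_frame("scene"); cv2.imwrite("pics/s12.png",cv2.resize(f["image"][150:330,160:400],None,fx=3,fy=3)[:,:,::-1])
E
```

```text
clock 38.95 tcp [ 0.5159 -0.0789  0.1911] yaw -13.69 tilt [ 4.e-04 -1.e+00 -4.e-04] w 0.0596 F [ 0.1 -0.3 -0.5]
tool shift cm [-0.03 10.11  0.12]
```

View pics/s12.png

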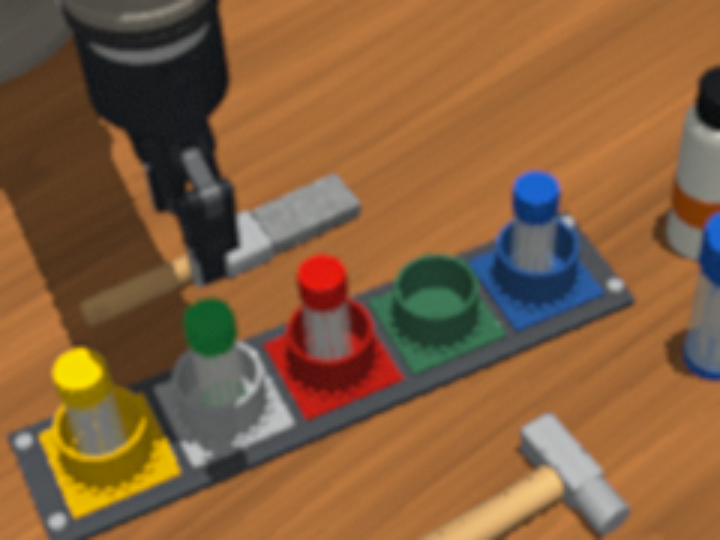

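Yellow's cap looks slightly off, so I'll check it once green is placed. Now I'll pick up green and move it to the green pot.

Emit:
send_rows([
  [0, 1.5, 0.1, 0, 0.7],
  [0, 3, 0, 0, 0.7],
  [0, 2.8, 0, 0, 0.7],
  [0, 1.8, 0, 0, 0.7],
  [0, 1, 0, 0, 0.7],
  [0, 0, 0, 0, 0.7],
  [0, 0, 0, 0, 0.3],
  [0, 0, 0, 0, 0.3],
  [0, 0, 0, 0, 0.3],
  [0, 0, 0, 0, 0.3],
])

```text
clock: 40.25
tcp_pos: [0.5168, -0.0768, 0.0905]
orientation: [-1.562, 0.186, -0.188]
contact_force: [-1.8, 0.4, 6.5]
grip_width: 0.031
```

Emit:
send_rows([
  [0, -0.5, 0, 0, 0.3],
  [0, -1.5, 0, 0, 0.3],
  [0, -2.5, 0, 0, 0.3],
  [0, -3, 0, 0, 0.3],
  [0, -3, 0, 0, 0.3],
  [0, -2, 0, 0, 0.3],
  [0, 0, 1.5, 0, 0.3],
  [0, 0, 3, 0, 0.3],
  [0, 0, 3.5, 0, 0.3],
  [0, 0, 3.5, 0, 0.3],
  [0, 0, 2.5, 0, 0.3],
  [0, 0, 1.5, 0, 0.3],
])

```text
clock: 41.75
tcp_pos: [0.5526, 0.0763, 0.2137]
orientation: [-1.563, 0.186, -0.184]
contact_force: [-0.2, -0.3, -0.0]
grip_width: 0.031
```

Emit:
send_rows([
  [0, 0, 0.7, 0, 0.3],
  [0, 0, 0, 0, 0.3],
  [0, 0, 0, 0, 0.3],
])

```text
clock: 42.12
tcp_pos: [0.5545, 0.0794, 0.2147]
orientation: [-1.563, 0.188, -0.188]
contact_force: [-0.5, 1.0, -0.7]
grip_width: 0.0309
```

```bash
python3 - <<'E'
from h import *
plan(.5543,.0805,.09,16)
f=r.grab_frame("scene"); cv2.imwrite("pics/s13.png",cv2.resize(f["image"][150:330,160:400],None,fx=3,fy=3)[:,:,::-1])
E
```

```text
clock 42.12 tcp [0.5545 0.0794 0.2147] yaw -13.74 tilt [-0.e+00 -1.e+00 -3.e-04] w 0.0309 F [-0.5  1.  -0.7]
tool shift cm [-0.04 12.47  0.11]
```

View pics/s13.png

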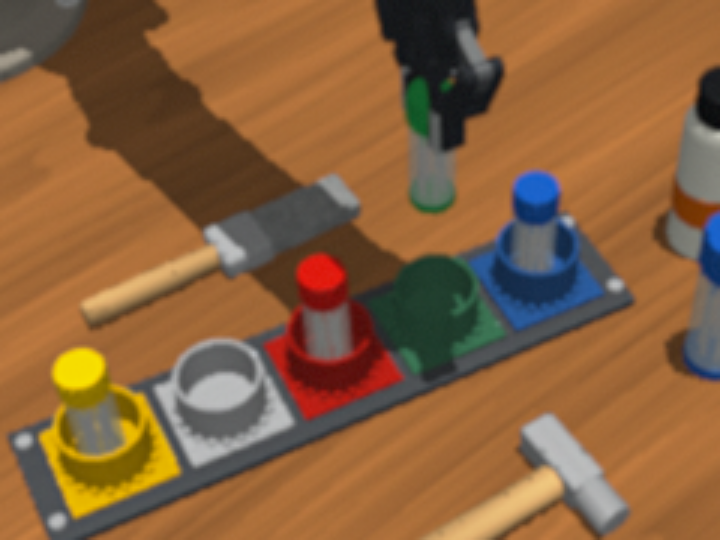

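Emit:
send_rows([
  [0, 1.5, 0.1, 0, 0.3],
  [0, 3, 0, 0, 0.3],
  [0, 3, 0, 0, 0.3],
  [0, 2.5, 0, 0, 0.3],
  [0, 1.2, 0, 0, 0.3],
  [0, 0.5, 0, 0, 0.3],
  [0, 0.2, 0, 0, 0.3],
  [0, 0.15, 0, 0, 0.3],
  [0, 0, 0, 0, 0.3],
])

```text
clock: 43.3
tcp_pos: [0.5552, 0.0817, 0.0947]
orientation: [-1.562, 0.186, -0.187]
contact_force: [0.4, 0.4, -0.6]
grip_width: 0.031
```

Emit:
send_rows([
  [0, 0.15, 0, 0, 0.3],
  [0, 0.1, 0, 0, 0.3],
  [0, 0, 0, 0, 0.3],
])

```text
clock: 43.68
tcp_pos: [0.5548, 0.0816, 0.0916]
orientation: [-1.563, 0.187, -0.187]
contact_force: [0.4, 0.3, -1.6]
grip_width: 0.0311
```

Emit:
send_rows([
  [0, 0.1, 0, 0, 0.3],
  [0, 0.05, 0, 0, 0.3],
  [0, 0, 0, 0, 0.3],
])

```text
clock: 44.05
tcp_pos: [0.555, 0.0817, 0.0905]
orientation: [-1.562, 0.187, -0.187]
contact_force: [-1.2, 0.2, 3.4]
grip_width: 0.0307
```

Emit:
send_rows([
  [0, 0, 0, 0, 0.5],
  [0, 0, 0, 0, 0.7],
  [0, 0, 0, 0, 0.7],
  [0, -1, 0, 0, 0.7],
  [0, -3, 0, 0, 0.7],
  [0, -4, 0, 0, 0.7],
  [0, -5, 0, 0, 0.7],
  [0, -4, 0, 0, 0.7],
  [0, -2, 0, 0, 0.7],
  [-2, 0, 3, 0, 0.7],
  [-2, 0, 4, 0, 0.7],
  [-2, 0, 5, 0, 0.7],
])

```text
clock: 45.55
tcp_pos: [0.5247, 0.2124, 0.2813]
orientation: [-1.562, 0.188, -0.19]
contact_force: [-0.1, 0.6, -0.3]
grip_width: 0.0597
```

Emit:
send_rows([
  [-2, 0, 5, 0, 0.7],
  [-2, 0, 5, 0, 0.7],
  [0, 0, 4, 0, 0.7],
  [0, 0, 2, 0, 0.7],
  [0, 0, 0, 0, 0.7],
  [0, 0, 0, 0, 0.7],
])

```text
clock: 46.3
tcp_pos: [0.5239, 0.3756, 0.2805]
orientation: [-1.563, 0.188, -0.188]
contact_force: [-0.3, -0.5, -0.8]
grip_width: 0.0599
```

```bash
python3 - <<'E'
from h import *
for n in("scene","top"):
    f=r.grab_frame(n); k=4 if n=="scene" else 3; a,b,w,h=(160,190,200,140) if n=="scene" else (205,150,290,200)
    k=k if n=="scene" else 2.75
    im=cv2.resize(f["image"][b:b+h,a:a+w],None,fx=k,fy=k,interpolation=cv2.INTER_CUBIC)
    cv2.imwrite(f"pics/fin_{n}.png",im[:,:,::-1])
    hsv=cv2.cvtColor(f["image"],cv2.COLOR_RGB2HSV)
    if n=="scene": cv2.imwrite("pics/fin_full.png",f["image"][:,:,::-1])
print(r.get_obs()["tcp_pos"],r.get_obs()["clock"])
E
```

```text
[0.52400653 0.37552827 0.28064219] 46.4
```

View pics/fin_scene.png

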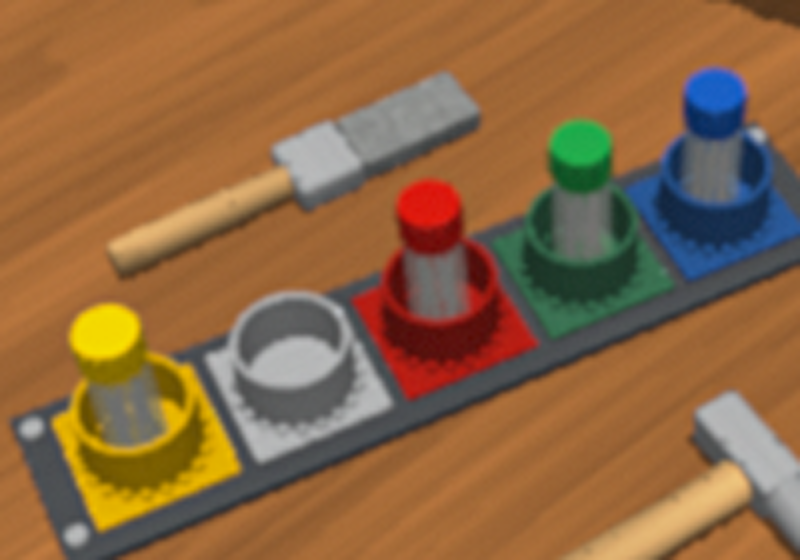

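View pics/fin_top.png

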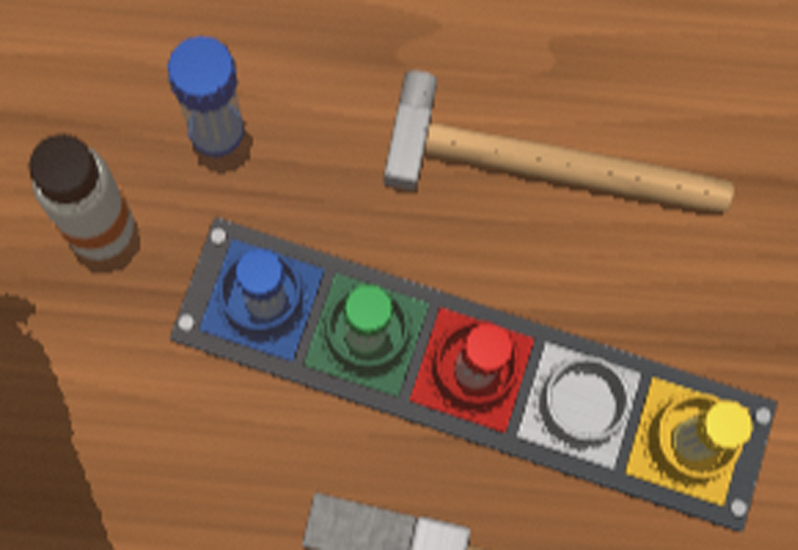

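```bash
python3 - <<'E'
from h import *
from scipy.optimize import least_squares
F={n:r.grab_frame(n) for n in("scene","top")}
u=np.array([np.cos(-1.809),np.sin(-1.809)]); c0=np.array([.535,.0015])
pot=dict(yellow=4,red=2,green=1,blue=0); XY={}
for c,i in pot.items():
    pc=c0+.082*(i-2)*u; ss=[]; C={}
    for n,f in F.items():
        p=proj(f,[[*pc,.102]])[0]; hsv=cv2.cvtColor(f["image"],cv2.COLOR_RGB2HSV)
        m=np.zeros(hsv.shape[:2],np.uint8)
        for lo,hi in H[c]: m|=cv2.inRange(hsv,(lo,110,140),(hi,255,255))
        k=np.zeros_like(m); a,b=p.astype(int); k[b-15:b+9,a-15:a+16]=m[b-15:b+9,a-15:a+16]
        nn,lab,st,ce=cv2.connectedComponentsWithStats(k)
        j=1+np.argmax(st[1:,4]); 
        def e(q):
            Q=proj(f,cyl(.084,.108,.016)+[q[0],q[1],0]).astype(np.float32)
            M=cv2.moments(cv2.convexHull(Q)); return [M["m10"]/M["m00"]-ce[j][0],M["m01"]/M["m00"]-ce[j][1]]
        s=least_squares(e,pc).x; ss.append(s); print(c,n,s.round(4),"off pot mm",((s-pc)*1e3).round(1),st[j])
    XY[c]=np.mean(ss,0)
for n,f in F.items():
    k=4; a,b,w,h=(160,190,200,140) if n=="scene" else (280,225,200,115)
    im=cv2.resize(f["image"][b:b+h,a:a+w],None,fx=k,fy=k,interpolation=cv2.INTER_CUBIC)
    for c in XY:
        for P in(cyl(.013,.108,.015),):
            q=(proj(f,P+[*XY[c],0])-[a,b]+.5)*k
            cv2.polylines(im,[cv2.convexHull(q.astype(np.int32))],True,(255,0,255),1)
    cv2.imwrite(f"pics/ax_{n}.png",im[:,:,::-1])
E
```

```text
yellow scene [ 0.4896 -0.1593] off pot mm [-6.7 -1.4] [177 266  19  16 220]
yellow top [ 0.4979 -0.1612] off pot mm [ 1.6 -3.4] [461 295  18  18 248]
red scene [0.5272 0.0034] off pot mm [-7.8  1.9] [259 235  16  13 163]
red top [0.5379 0.0029] off pot mm [2.9 1.4] [367 262  31  22 414]
green scene [0.5463 0.0867] off pot mm [-8.   5.5] [298 220  15  11 122]
green top [0.5556 0.0839] off pot mm [1.3 2.8] [331 254  16  16 212]
blue scene [0.5656 0.1627] off pot mm [-8.1  1.8] [331 207  15  12 126]
blue top [0.5762 0.1635] off pot mm [2.5 2.7] [286 238  21  18 253]
```

View pics/ax_scene.png

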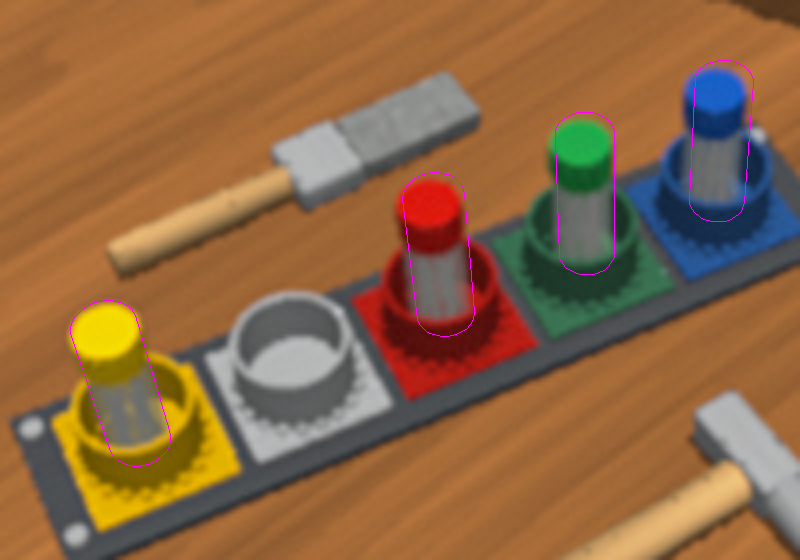

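View pics/ax_top.png

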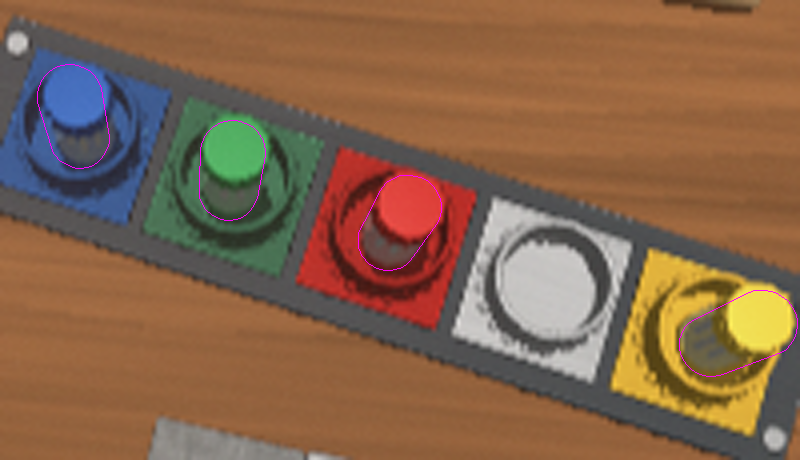

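All four tubes stand parallel to the projected upright outlines in both views, each in its own pot. The spray can is standing and the gripper is clear, so I'll hand in.

```bash
python3 - <<'E'
from bench import r
print(r.hand_in())
E
```

```text
the job is handed in; nothing more can be done
None
```

All four tubes are in the pots of their own colour, and I handed the job in at about 47 s of the 104 s allowed. I made six moves:
1. Blue to the bare pot.
2. Red to the red pot.
3. Blue to the blue pot.
4. Green to the bare pot.
5. Yellow to the yellow pot.
6. Green to the green pot.

I lowered each tube in small steps until the floor pushed back with about 3–6 N, then opened the gripper. It ended clear of the rack.

**Last checks:** both cameras show each tube standing upright in its pot, the bare pot empty, and the spray can and the large blue tube still standing.

**What disagreed:** the cap positions in my last numerical check differed by about 8–11 mm between the cameras. I put this down to the colour masks: they cut off the shaded side of the caps and picked up some of the pots. I therefore judged uprightness from the outlines drawn over the pictures. The yellow tube looked slightly off to one side in the scene view, but its lean matched what an upright tube would show there.

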